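Wake the microscope lamp and hold its shutter slide open at the index clip

ROBOT

A 7-joint arm with a two-finger parallel gripper is mounted at the origin on the work surface. World frame = base frame: x ahead of the robot, y to its left, z up, the work surface at z = 0. Lengths are in m, angles in rad, forces in N, time in s.
With the tool pointing down it reaches from about 0.425 to 0.95 m from the base axis. Payload 4.7 kg.
Tool frame: the origin (TCP) lies on the centre line of the jaws, within the pads' length; the fingertips stand robot.nose_length ahead of it and the grasp point (between the pads) lies 8 mm behind it (robot.nose_length is the distance from the TCP to the fingertips, in m); z points along the fingers, y is the line along which they close (so a half turn about z gives the same grasp; the last joint's range is limited). The gripper opens to 85 mm and grips with 20 to 120 N. Pads are 22 mm wide; open, the fingers measure 114 mm over their backs; the gripper's body (76 mm by 85 mm) begins 54 mm behind the grasp point. The pads swing forward as they close: fully open they stand 13 mm farther back than shut.
Start: joints at [-1.13, 0.469, -0.049, 1.532, 0.024, 1.141, -0.082], TCP at [0.306, 0.602, 0.242] pointing down, gripper open.
Joint ranges: [-2.59, 2.59], [-0.33, 1.99], [-1.39, 1.29], [0.1, 2.45], [-1.04, 4.18], [0.21, 1.99], [-2.66, 2.66]. Speed limits (rad/s): [2.57, 2.57, 3.14, 3.14, 3.14, 3.14, 3.14].

INTERFACE

Orientations are given as [roll, pitch, yaw] about the fixed x, y, z axes, in that order (R = Rz(yaw) Ry(pitch) Rx(roll)).
In Python, from plant import robot gives the robot as it stands. Calls block until the motion is done:
- robot.goto(position, orientation): joint-space move of the TCP to a pose.
- robot.move_straight(position, vel=0.15, attitude=None, contact_N=None): straight line of the TCP; attitude=None keeps the orientation; vel is the mean speed in m/s. With contact_N (N) it stops when the force on the tool has changed by that much, and returns True; else False.
- robot.move_joints(angles): joint-space move.
- robot.grip(opening, strength=None): opening from 0.0 (shut) to 1.0 (fully open); strength is the grip in N (None keeps the last); returns when the fingers have stopped.
- robot.sleep(seconds).
- robot.inverse_kinematics(position, orientation): joint angles nearest the present ones, or None.
- robot.sense(): the state.
- robot.grab_frame(name): name is "side" or "top" or "wrist"; returns a dict with "image" (384x512x3 uint8, red, green, blue), "range_z" (384x512 float32, m along the optical axis (not along the pixel's ray), 0 where there is no reading), "fx", "fy", "cx", "cy" (pixels), "dist_coeffs" ([k1, k2, p1, p2, k3] as OpenCV has them; the pictures are not rectified), "R" (3x3) and "t" (3): a world point X has camera coordinates R X + t. Camera axes: x right, y down, z forward; pixel columns grow to the right and rows downward; lengths in m; the calibration is good to about 2 mm. A picture is of the moment at which its call begins.
A pose or a line that the arm cannot do raises robot.IKError and nothing moves.
- robot.close_job(): hands the job in; it is judged then, once.
The state is a dict: "t": time; "joint_pos": joint angles; "joint_velocities": joint speeds; "effort": joint torques, N m; "tcp_pos": TCP position; "tcp_rot": TCP orientation; "wrist_force": force on the tool from outside, world axes, zero at the start; "torque": the same for the moment, N m; "opening": opening from 0.0 (shut) to 1.0 (fully open); "gripper_force": force on a finger pad.
Only numpy, scipy, OpenCV 4.12 (cv2) and the standard library are available. Lean on these libraries where they do the work, as an engineer would, in place of code of your own. Each camera call takes 0.05 s, during which the arm holds its last target. There are 200 camera calls.

TASK

Switch the microscope lamp on at its white controller box by pressing the three keys one at a time, each fully down and let up again before the next: first the round key, then the square key, then the narrow bar key. Then take the upright black tab of the lamp house's spring-return shutter slide, pull the slide out until its pointer stands level with the small black index clip on the scale rail (anywhere within the clip's width), and keep holding it there: the program finishes with the gripper still holding the tab against the spring. Leave the culture flask, the computer mouse and the dish where they are.

Things in the scene. Friction and masses are not known exactly. Their poses are not given: they have to be found in the camera images.
- lamp_house: Fixed lamp unit: white box (160 x 150 mm, top at 100 mm) on a grey foot plate (330 x 150 x 12 mm) reaching out in front. Origin at table height under the slide's centre line, 40 mm in front of the box's face. +x points from front to box; the slide pulls out along -x. Aluminium scale rail (12 mm wide, top at 30 mm) along x at y = +62 mm. Left or right of the robot, yaw within 0.25 rad.
- shutter_slide (a joint): How far the spring-return shutter slide is pulled out: 0 m is fully in (where it starts), 0.08 m is its end stop. The spring pulls it in with about 3.6 N at 0, rising 1.2 N per 10 mm; let go, it shoots back in. It moves along the lamp house's -x. The mark lies 25 to 55 mm out.
- tab_top (a point): Upright black tab with grey ribs on the slide, 22 mm long (along the slide), 16 mm wide (across), from 28 to 84 mm above the table. This point is the centre of its top, 84 mm above the table; its axes are the lamp house's. With the slide in, it stands at x = -20 mm, y = 0 of the lamp house; there are 49 mm between it and the white box.
- pointer_tip (a point): Tip of the slide's white pointer, a finger that sticks out 54 mm from the tab's centre to the side (lamp house +y), 22.5 mm above the table, level along the slide with the tab's centre. It ends 2 mm beside the scale rail.
- index_clip: Small black clip fixed on the scale rail, 10 mm along the rail, 18 mm across, 12 mm high, a thin white line across its middle. Origin: centre of its underside, 30 mm above the table; axes as the lamp house's. Its place along the rail varies; the pointer passes freely beside it. At the mark, pointer_tip and this origin have the same x in the lamp house's frame.
- controller: White lamp controller box fixed to the table, 130 x 190 x 40 mm, with a dark display strip towards its far (+x) edge. Origin at the centre of its underside. Three keys stand in a row along its y, 55 mm apart, the middle one over its origin; which key is where changes. It stands on the other side from the lamp house, yaw up to 0.25 rad.
- round_key_top (a point): Centre of the top of the round grey key (32 mm across), 54 mm above the table when up.
- square_key_top (a point): Centre of the top of the square grey key (26 x 26 mm), 54 mm above the table when up.
- bar_key_top (a point): Centre of the top of the narrow bar-shaped grey key (34 mm along the controller's x, 11 mm wide), 54 mm above the table when up.
- round_key (a joint): Travel of the round key: 0 m up, 0.005 m fully down (about 4 N there); springs back up.
- square_key (a joint): Travel of the square key: 0 m up, 0.005 m fully down (about 4 N there); springs back up.
- bar_key (a joint): Travel of the bar key: 0 m up, 0.005 m fully down (about 4 N there); springs back up.
- flask: Bystander: clear flat culture flask with a yellow cap, 135 x 80 x 36 mm, lying behind the controller, its length across. Origin at table height, near its middle.
- mouse: Bystander: black computer mouse, 100 x 60 x 34 mm, in front of the controller (robot's side), left of its middle. Origin at table height under its middle.
- dish: Bystander: closed clear culture dish, 58 mm across, 14 mm high, on the table in front of the controller (robot's side), right of its middle. Origin at the centre of its underside.

How it is judged:
By the outcome, as a careful person would: the job done as asked, in the order asked, and still so for the second after the job is handed in, while the arm keeps its last pose, push and grip.
It also fails if it takes over 51 s, if anything falls off the work surface, if the arm or the gripper's body presses on something with over 40 N, if the wrist force passes 120 N, or if a joint passes its speed limit or range.

## Working session

There is one attempt and no reset: what is moved stays moved. The work goes in short steps, each a Python script; the robot and the scene stay as the last script left them, time stands still between calls to the robot, and variables do not carry over. Pictures are saved under pics/ and viewed, at most 10 in all, crops included, and the job is handed in when it is done.

```bash
mkdir -p pics; ls; python3 - <<'E'
from plant import robot
import cv2,pickle
import numpy as np
s=robot.sense();print(s['t'],s['tcp_pos'],s['tcp_rot'],robot.nose_length,s['opening'])
d={}
for n in ("top","side"):
    f=robot.grab_frame(n);d[n]=f
    cv2.imwrite(f"pics/{n}0.png",cv2.cvtColor(f["image"],cv2.COLOR_RGB2BGR))
    print(n,f["fx"],f["cx"],f["cy"],f["dist_coeffs"],-f["R"].T@f["t"])
pickle.dump(d,open("f0.pkl","wb"))
E
```

```text
pics
0.0 [0.30529019 0.60138863 0.24125126] [-3.13964055e+00  6.93361761e-05  2.67190615e+00] 0.011 1.0014049094483852
top 402.12404504170416 250.79051276509026 189.53201411899212 [-0.09196035  0.          0.          0.          0.        ] [ 0.40045735 -0.01577287  1.05663226]
side 382.63323603189735 251.12705942453374 196.6417453539375 [-0.09696264  0.          0.          0.          0.        ] [0.37280125 0.61900365 0.4715082 ]
```

View pics/top0.png

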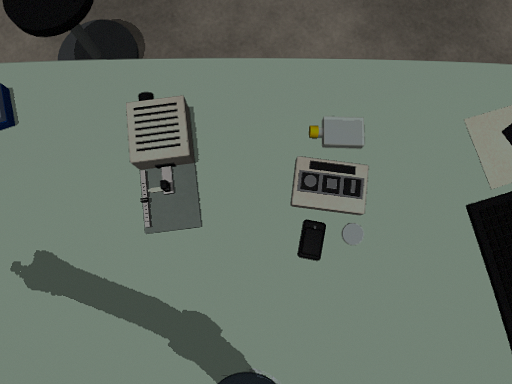

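View pics/side0.png

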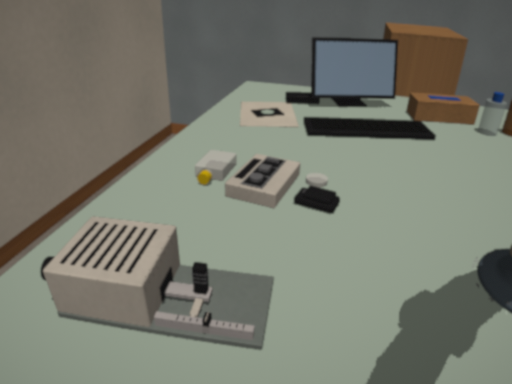

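The top view (left = +y, up = +x) shows the lamp house at about (165,165), the tab at about (166,185) and the clip at about (145,200). The controller keys, left to right, are round (311,182), square (332,184) and bar (353,187). I'll go over both with the wrist camera for better resolution.

```bash
cat > h.py <<'E'
import numpy as np,cv2,pickle
def ray(f,px):
    K=np.array([[f["fx"],0,f["cx"]],[0,f["fy"],f["cy"]],[0,0,1]])
    u=cv2.undistortPoints(np.array(px,float).reshape(-1,1,2),K,np.array(f["dist_coeffs"])).reshape(-1,2)
    d=np.c_[u,np.ones(len(u))]@f["R"]
    return -f["R"].T@f["t"],d
def onplane(f,px,z):
    c,d=ray(f,px); return c+d*((z-c[2])/d[:,2])[:,None]
def save(f,name,box=None,s=1):
    im=cv2.cvtColor(f["image"],cv2.COLOR_RGB2BGR)
    if box: im=im[box[1]:box[3],box[0]:box[2]]
    cv2.imwrite("pics/"+name,cv2.resize(im,None,fx=s,fy=s,interpolation=cv2.INTER_CUBIC))
E
python3 - <<'E'
from h import *
from plant import robot
d=pickle.load(open("f0.pkl","rb"));f=d["top"]
np.set_printoptions(precision=4,suppress=True)
print("keys",onplane(f,[[311,182],[332,184],[353,187]],.054))
print("tab",onplane(f,[[166,185]],.084),"clip",onplane(f,[[145,200]],.042))
t=onplane(f,[[166,185]],.084)[0]; k=onplane(f,[[332,184]],.054)[0]
for name,p,z in(("wl",t,.30),("wk",k,.26)):
    for yaw in (0,np.pi/2,-np.pi/2,np.pi):
        q=robot.inverse_kinematics([p[0]-.06,p[1],z],[np.pi,0,yaw]);print(name,yaw,q)
q=robot.sense()["tcp_rot"]
robot.goto([t[0]-.06,t[1],.30],[np.pi,0,np.pi/2])
f1=robot.grab_frame("wrist");save(f1,"wl.png");d["wl"]=f1
print(robot.sense()["t"],-f1["R"].T@f1["t"],f1["R"])
pickle.dump(d,open("f0.pkl","wb"))
E
```

```text
keys [[ 0.5831 -0.165   0.054 ]
 [ 0.5782 -0.2185  0.054 ]
 [ 0.5707 -0.2721  0.054 ]]
tab [[0.5687 0.1968 0.084 ]] clip [[0.5368 0.2589 0.042 ]]
wl 0 [-0.9392  0.2243  0.5946  1.7947 -0.1361  1.1635 -1.8729]
wl 1.5707963267948966 [-0.7275  0.2088  0.3351  1.784  -0.0744  1.1612 -0.3695]
wl -1.5707963267948966 [-0.2655  0.2203 -0.2158  1.7583  0.0509  1.1685  2.6454]
wl 3.141592653589793 [-0.4921  0.2079  0.0543  1.771  -0.0122  1.163   1.1366]
wk 0 [-0.4149  0.3788  0.9729  1.8229 -0.346   1.1225 -0.8925]
wk 1.5707963267948966 [-0.3373  0.3435  0.8536  1.8197 -0.2876  1.108   0.6177]
wk -1.5707963267948966 [-0.4992  0.439   1.1209  1.8262 -0.4325  1.1511 -2.3742]
wk 3.141592653589793 [-0.2379  0.3132  0.7128  1.8152 -0.2284  1.0969  2.1267]
1.825 [0.5077 0.2819 0.432 ] [[ 1.      0.0033 -0.0004]
 [ 0.0033 -0.9458  0.3246]
 [ 0.0007 -0.3246 -0.9458]]
```

View pics/wl.png

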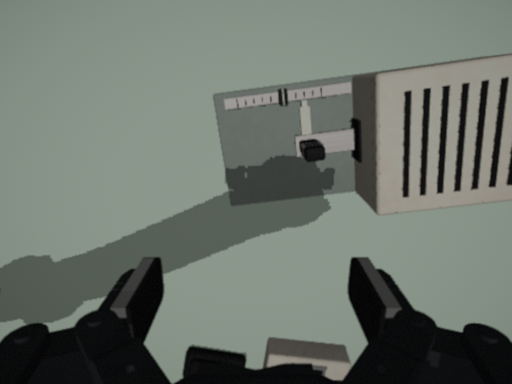

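The wrist view shows the tab top near (312,147), the pointer tip near (305,103) and the clip line near (283,97). Next I'll photograph the keys the same way and make enlarged crops of both.

```bash
python3 - <<'E'
from h import *
from plant import robot
d=pickle.load(open("f0.pkl","rb"))
robot.goto([.575,-.165,.28],[np.pi,0,np.pi/2])
f=robot.grab_frame("wrist");d["wk"]=f;print(robot.sense()["t"])
pickle.dump(d,open("f0.pkl","wb"))
save(f,"wk.png")
save(d["wl"],"wl2.png",(210,75,370,195),5)
E
```

```text
3.25
```

View pics/wk.png

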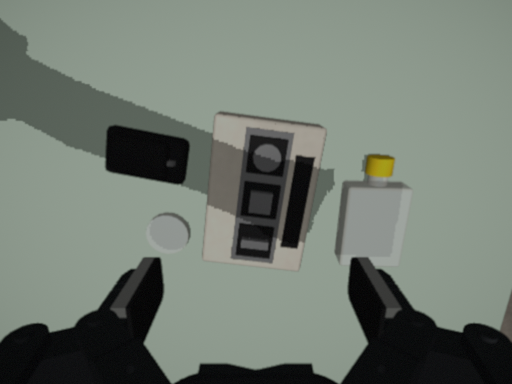

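View pics/wl2.png

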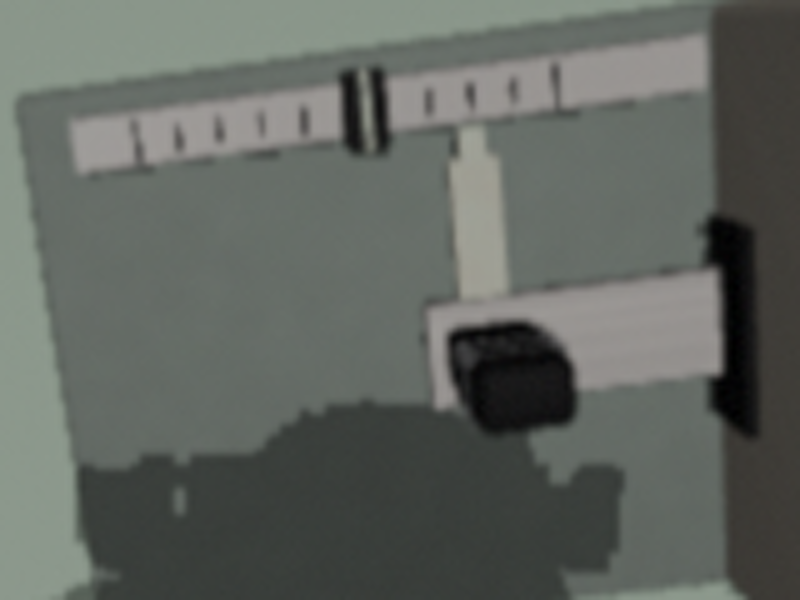

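The crop puts the tab top centre at full-image pixel (314.6,154.2), the pointer tip at (304.4,100.4) and the clip line at (283.2,97). The keys view shows round (267,157), square (260,204) and bar (255,243). Now I'll compute positions and press the keys.

```bash
python3 - <<'E'
from h import *
from plant import robot
np.set_printoptions(precision=4,suppress=True)
d=pickle.load(open("f0.pkl","rb"));f=d["wk"];l=d["wl"]
K=onplane(f,[[267,157],[260,204],[255,243]],.054);print(K,np.linalg.norm(np.diff(K,axis=0),axis=1))
r=onplane(l,[[225,99],[351.6,82]],.03);v=r[1]-r[0];yaw=np.arctan2(v[1],v[0])
tab=onplane(l,[[314.6,154.2]],.084)[0];tip=onplane(l,[[304.4,100.4]],.0225)[0];clip=onplane(l,[[283.2,97]],.042)[0]
c,s=np.cos(yaw),np.sin(yaw);L=lambda p:np.array([c*p[0]+s*p[1],-s*p[0]+c*p[1]])
print("yaw",yaw,"tab",tab,"tip-tab",L(tip-tab),"clip-tip",L(clip-tip),"clip-tab",L(clip-tab))
pickle.dump((yaw,tab,tip,clip),open("lamp.pkl","wb"))
robot.grip(0.0)
o=[np.pi,0,np.pi/2-.1]
for i,k in enumerate(K):
    up=[k[0],k[1],.085]
    if i: robot.move_straight(up,vel=.1)
    else: robot.goto(up,o)
    robot.move_straight([k[0],k[1],.069],vel=.05)
    w0=robot.sense()["wrist_force"]
    hit=robot.move_straight([k[0],k[1],.053],vel=.02,contact_N=9)
    robot.sleep(.15); st=robot.sense()
    print(hit,"tip z",st["tcp_pos"][2]-.011,st["tcp_pos"],st["wrist_force"]-w0,st["t"])
    robot.move_straight(up,vel=.08); robot.sleep(.2)
print(robot.sense()["t"])
E
```

```text
[[ 0.5884 -0.1597  0.054 ]
 [ 0.5809 -0.2162  0.054 ]
 [ 0.5751 -0.2675  0.054 ]] [0.057  0.0517]
yaw 0.12990590696472323 tab [0.5722 0.2075 0.084 ] tip-tab [0.0017 0.0532] clip-tip [-0.0266  0.0082] clip-tab [-0.0248  0.0615]
True tip z 0.049073365906241076 [ 0.5887 -0.1597  0.0601] [-0.9409  1.5983  7.1627] 5.9833
True tip z 0.049104695583332664 [ 0.5813 -0.2164  0.0601] [-0.7176 -0.2156  5.9508] 8.5417
True tip z 0.04909838323024188 [ 0.5755 -0.2677  0.0601] [-1.3557  1.9306  7.7778] 11.05
11.725
```

All three keys bottomed at 5 mm travel. The mark comes out about 26 mm from the slide's start. Next I'll grasp the tab, pull part of the way and look.

```bash
python3 - <<'E'
from h import *
from plant import robot
np.set_printoptions(precision=4,suppress=True)
yaw,tab,tip,clip=pickle.load(open("lamp.pkl","rb"))
ex=np.array([np.cos(yaw),np.sin(yaw),0])
o=[np.pi,0,np.pi/2+yaw]
robot.move_straight([.57,-.25,.2],vel=.25)
robot.grip(.62)
robot.goto([tab[0],tab[1],.16],o)
p=np.array([tab[0],tab[1],.055])
print("touch",robot.move_straight(p,vel=.08,contact_N=6))
robot.grip(0,strength=50)
s=robot.sense();print(s["opening"]*85,s["gripper_force"],s["tcp_pos"],s["wrist_force"])
robot.move_straight(p-ex*.022,vel=.03);robot.sleep(.3)
s=robot.sense();print(s["opening"]*85,s["gripper_force"],s["tcp_pos"],s["wrist_force"],s["t"])
f=robot.grab_frame("wrist");save(f,"g1.png");pickle.dump(f,open("g1.pkl","wb"))
E
```

```text
touch False
21.7162480780605 50.15670418739319 [0.5731 0.2078 0.0555] [ 3.0885 -0.0214  0.6972]
21.368075173101264 49.93530750274658 [0.5515 0.2049 0.0555] [5.3781 1.244  0.4234] 17.6
```

View pics/g1.png

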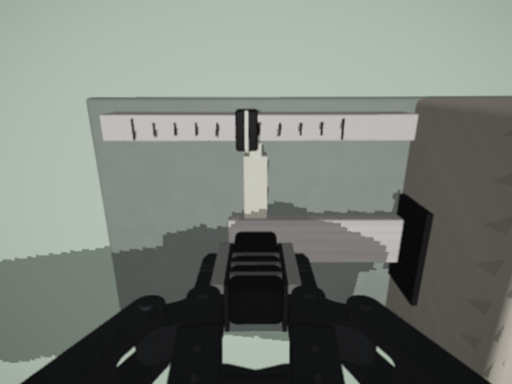

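The tab is held. The pointer finger is centred at about column 256 with its tip near row 146, and the clip's white line is at (247,131), so a few mm remain. I'll compute the residual and correct.

```bash
python3 - <<'E'
from h import *
from plant import robot
yaw=pickle.load(open("lamp.pkl","rb"))[0]
f=pickle.load(open("g1.pkl","rb"))
ex=np.array([np.cos(yaw),np.sin(yaw),0])
r=onplane(f,[[104,114],[415,114]],.03);print("yaw",yaw,np.arctan2(*(r[1]-r[0])[1::-1]))
d=ex@(onplane(f,[[247,131]],.042)-onplane(f,[[256,147]],.0225))[0];print("remain",d)
s=robot.sense();robot.move_straight(np.array(s["tcp_pos"])+ex*d,vel=.02);robot.sleep(.3)
s2=robot.sense();print(ex@(s2["tcp_pos"]-s["tcp_pos"]),s2["wrist_force"],s2["gripper_force"],s2["t"])
f=robot.grab_frame("wrist");save(f,"g2.png",(190,90,320,230),4);pickle.dump(f,open("g2.pkl","wb"))
E
```

```text
yaw 0.12990590696472323 0.12913911241995013
remain -0.004111455807528668
-0.0032384368489343854 [ 5.82604654  1.66185536 -2.30380975] 49.76679503917694 18.25
```

View pics/g2.png

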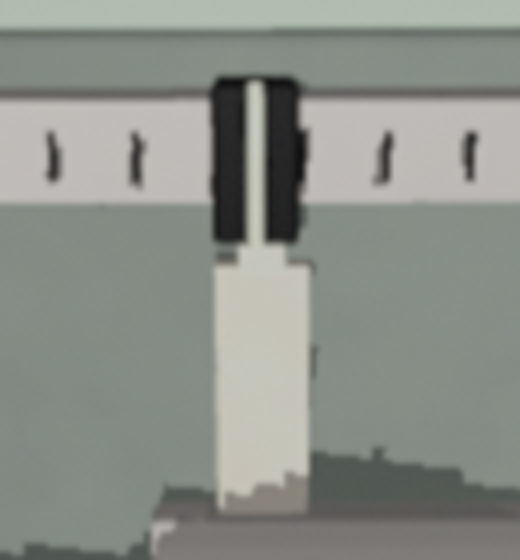

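The clip line is at crop column 256 and the pointer at 262 (4× zoom), so they are aligned to under 1 mm with a tolerance of ±5 mm. The grip is steady, so I'm handing in.

```bash
python3 - <<'E'
from plant import robot
robot.sleep(.5);s=robot.sense();print(s["tcp_pos"],s["gripper_force"],s["t"])
print(robot.close_job())
E
```

```text
[0.54832485 0.20447365 0.0555706 ] 49.76667523384094 18.8
the job is handed in; nothing more can be done
None
```

I pressed the round, square and bar keys in that order, each fully down and back up, then pulled the shutter slide to within about 1 mm of the index clip's centre line and handed in at 18.8 s with the gripper still holding the tab.

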